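Put the eyepiece away in the push-to-open drawer

ROBOT

A 6-joint arm with a two-finger parallel gripper is mounted at the origin on the work surface. World frame = base frame: x ahead of the robot, y to its left, z up, the work surface at z = 0. Lengths are in m, angles in rad, forces in N, time in s.
With the tool pointing down it reaches from about 0.35 to 0.95 m from the base axis. Payload 17.4 kg.
Tool frame: the origin (TCP) lies at the very end of the fingers, on their centre line; the grasp point (between the pads) lies 19 mm behind it; z points along the fingers, y is the direction in which the jaws open and shut (so a half turn about z gives the same grasp; the last joint's range is limited). The gripper opens to 93 mm and grips with 3 to 60 N. Pads are 15 mm wide; open, the fingers measure 128 mm over their backs; the gripper's body (75 mm by 188 mm) begins 65 mm behind the grasp point.
Start: joints at [1.309, 0.116, 1.442, -0, 1.584, -0.038], TCP at [0.15, 0.658, 0.219] pointing down, gripper open.
Joint ranges: [-2.83, 2.83], [-0.83, 2.19], [0.07, 2.5], [-1.14, 4.28], [0.01, 3], [-2.97, 2.97]. Speed limits (rad/s): [1.89, 1.89, 2.22, 3.14, 3.14, 3.14].

INTERFACE

Orientations are given as a unit quaternion [x, y, z, w].
In Python, from station import robot gives the robot as it stands. The module is installed in compiled form; this text tells all that it offers.
- The arm moves only by the tool send_rows, never from a script. Its argument "increments" is a list that holds one entry, the list of rows, each a list of 4 numbers: the shift along the tool's x, y, z in cm, then the turn about the tool's z in degrees. In form: [[[x, y, z, yaw], ...]]. A call has 1 to 10 rows; each row is the pose to reach, as a shift and turn from the pose measured when the call began, along the tool's axes at that moment; what a row does not reach only later rows make up. A row lasts 1/8 s, in which the tool goes at most 62.5 mm and 10.7 degrees, less where a joint would pass 70% of its speed; a pose out of reach is approached as far as the arm can. A call with a gripper value outside its range is refused whole. "claw" is the closure in counts, from 0 (fully open) to 255 (shut), set as the call begins (left out, the last holds). The fingers move at their own pace and stop on an object; "newtons" is the grip in N (left out, the last holds). Time passes only in rows, so rows that repeat a pose let the fingers close. It gives the time, the measured TCP pose, the force and the opening at its end, in the units of the state.
- robot.read_state(): the state, without advancing time (a new reading comes with each control period).
- robot.get_image(name): name is "scene" or "top" or "wrist"; returns the picture (384x512x3 uint8, blue, green, red); there is no depth.
- robot.calibration(name): a dict with "fx", "fy", "cx", "cy" (pixels), "R" (3x3) and "t" (3): a world point X has camera coordinates R X + t; the wrist camera has in their place "T_tool_cam" (4x4, takes a point from camera to tool coordinates, whose origin is the TCP and whose axes are the flange's). Camera axes: x right, y down, z forward; pixel columns grow to the right and rows downward; lengths in m; the calibration is good to about 2 mm. A picture is of the moment at which its call begins: read the wrist's pose just before it. calibration takes no time and is no camera call.
- robot.finish_job(): hands the job in, once; it reports no verdict.
The state is a dict: "t": time; "joint_pos": joint angles; "joint_velocities": joint speeds; "joint_efforts": joint torques, N m; "tool_pos": TCP position; "tool_rot": TCP orientation; "wrist_force": force on the tool from outside, world axes, zero at the start; "wrist_torque": the same for the moment, N m; "grip_width": opening from 0.0 (shut) to 1.0 (fully open).
Only numpy, scipy, OpenCV 4.12 (cv2) and the standard library are available. Lean on these libraries where they do the work, as an engineer would, in place of code of your own. Each camera call takes 0.05 s, during which the arm holds its last target. There are 200 camera calls.

TASK

Put the loose eyepiece from the bench away in the small handleless wooden cabinet: press its drawer front in until you feel the touch latch's stop and let go, so that the drawer springs out, then lower the eyepiece upright into the one empty hole of the holder until its head rests on the block, and press the drawer shut until the latch catches and the front stays closed. Feel for the latch's stop without forcing it, do not drop or knock over the eyepiece, leave the stored eyepieces in their holes and the other things on the bench where they are.

Things in the scene. Friction and masses are not known exactly. Their poses are not given: they have to be found in the camera images.
- cabinet: low oak cabinet, 240 mm deep, 250 wide, 110 tall, fixed, its drawer towards the robot. Origin: centre of underside; -x points out of the drawer front, y left. Its touch latch: each press to the stop, then letting go, changes over between shut and out; let go before the stop, it stays as it was (shut) or springs out again. The stop is springy, 10 N per mm; 9 to 12 N on the front reaches it, over 16 N on cabinet or drawer breaks it.
- drawer (a joint): how far the drawer is out, m: 0 latched shut, 0.080 sprung fully out, negative pressed in past shut. A spring pushes it out (5 N shut, 2 N out), runners damped 60 N per m/s: under 2 s to come out. The latch's stop lies 5 to 15 mm past shut when opening and 3 to 13 mm past shut when shutting; it differs between cabinets and cannot be seen, only felt (about 6 N before the stop, then rising).
- front (a point): where to press: point on the outer face of the drawer front, on its centre line, 75 mm above the bench; it moves with the drawer. The front is a plain oak panel 250 mm wide, 16 thick, from 4 to 108 mm above the bench, no handle, with a 22 mm rim round its back (up to 98 mm high); shut, it stands 18 mm off the cabinet's body; out, 98 mm. The point's +x points inwards (the way to press), y left along the front, z up.
- socket_left (a point): left (+y) round hole in the drawer's holder block, 24.8 mm across, 1.5 mm chamfer, 32 mm deep (a tube is shorter, so a head rests on the block). Point: centre of the hole's mouth on the block's top, 52 mm above the bench, 62 mm behind the front's outer face; it moves with the drawer. Holes are 64 mm apart. Occupied if a stored eyepiece's origin lies 28 mm below it
- socket_mid (a point): middle round hole in the drawer's holder block, 24.8 mm across, 1.5 mm chamfer, 32 mm deep (a tube is shorter, so a head rests on the block). Point: centre of the hole's mouth on the block's top, 52 mm above the bench, 62 mm behind the front's outer face; it moves with the drawer. Holes are 64 mm apart. Occupied if a stored eyepiece's origin lies 28 mm below it
- socket_right (a point): right (-y) round hole in the drawer's holder block, 24.8 mm across, 1.5 mm chamfer, 32 mm deep (a tube is shorter, so a head rests on the block). Point: centre of the hole's mouth on the block's top, 52 mm above the bench, 62 mm behind the front's outer face; it moves with the drawer. Holes are 64 mm apart. Occupied if a stored eyepiece's origin lies 28 mm below it
- eyepiece: the loose eyepiece 60 mm tall: bright tube 23.2 mm across and 28 mm long below, knurled black head 34 mm across and 32 mm tall above; 50 to 100 g. It stands upright, tube down, on the open bench to the right of the cabinet. Origin: centre of the tube's underside (head from 28 to 60 mm above it); z up the tube. Put away, its origin is 28 mm below the socket's mouth.
- stored_a: another such eyepiece, stored in a hole of the drawer's holder, hidden while the drawer is shut: eyepiece 60 mm tall: bright tube 23.2 mm across and 28 mm long below, knurled black head 34 mm across and 32 mm tall above. Origin: centre of the tube's underside. Leave it there.
- stored_b: a second stored eyepiece, as stored_a.
- objective: bystander: bare steel microscope objective standing on the bench near the eyepiece, 23 mm across, 43 mm tall, narrow nose down; origin centre of underside. It and the eyepiece swap places at random.
- vial: bystander: small glass vial with white cap, 24 mm across, 55 mm tall; origin centre of underside.
- dropper: bystander: amber dropper bottle with rubber bulb, 38 mm across, 97 mm tall; origin centre of underside.
- petri_dish: bystander: clear petri dish, 94 mm across, 15 mm tall; origin centre of underside.
- objective_case: bystander: clear plastic screw case with black cap, 38 mm across, 75 mm tall; origin centre of underside.
- brush: bystander: cleaning brush with wooden handle, 160 mm long, lying on the bench; origin at its underside.
Mind the look-alikes: they are no part of the job. Leave any orange look-alike of the eyepiece alone.

How it is judged:
By the outcome, as a careful person would: the job done as asked, in the order asked, and still so for the second after the job is handed in, with the robot touching nothing.
It also fails if it takes over 72 s, if anything falls off the work surface, if the arm or the gripper's body presses on something with over 40 N, if the wrist force passes 120 N, or if a joint passes its speed limit or range.

## Working session

There is one attempt and no reset: what is moved stays moved. The work goes in short steps, Python scripts to look and compute and a tool call to move; the robot and the scene stay as the last step left them, time stands still between calls to the robot, and variables do not carry over. Pictures are saved under pics/ and viewed, about 8 in all and at most 12, crops included, and the job is handed in when it is done.

Besides the shell and the picture viewer there is one more tool, called after ">>>" as name(argument=value, ...), one argument or row to a line, values as JSON. send_rows: Moves the arm, as the interface text tells. Its arguments: {"type":"object","properties":{"increments":{"type":"array","items":{"type":"array","items":{"type":"array","items":{"type":"number"}}}},"claw":{"type":"number"},"newtons":{"type":"number"}},"required":["increments"]}

```bash
mkdir -p pics; cat > h.py <<'E'
import numpy as np, cv2
from station import robot
from scipy.spatial.transform import Rotation as Ro
def ray(n,u,v,z,st=None):
    c=robot.calibration(n)
    d=np.array([(u-c['cx'])/c['fx'],(v-c['cy'])/c['fy'],1.])
    if n=='wrist':
        T=np.array(c['T_tool_cam']);R=Ro.from_quat(st['tool_rot']).as_matrix()
        o=R@T[:3,3]+st['tool_pos'];d=R@T[:3,:3]@d
    else:
        R=np.array(c['R']);o=-R.T@np.array(c['t']);d=R.T@d
    return o+d*(z-o[2])/d[2]
def proj(n,X):
    c=robot.calibration(n);p=np.array(c['R'])@X+c['t']
    return np.array([c['fx']*p[0]/p[2]+c['cx'],c['fy']*p[1]/p[2]+c['cy']])
E
python3 - <<'E'
from h import *
s=robot.read_state();print(s)
for n in('scene','top'):
    cv2.imwrite(f'pics/{n}1.png',robot.get_image(n));c=robot.calibration(n);print(n,c)
print(robot.calibration('wrist'))
E
```

```text
{'t': 0.0, 'joint_pos': array([ 1.30920844e+00,  1.16464962e-01,  1.44227680e+00, -2.29680694e-05,
        1.58401944e+00, -3.77931603e-02]), 'joint_velocities': array([-2.18692800e-04,  4.75656516e-04,  5.44800464e-05, -1.11596615e-04,
        2.25958365e-04,  7.47946604e-04]), 'joint_efforts': array([ 7.46677179e-04, -7.21261454e+01, -6.22603440e+01,  7.80110294e-02,
        2.39183754e-02, -7.58865986e-05]), 'tool_pos': array([0.14975834, 0.65795436, 0.2179122 ]), 'tool_rot': array([ 1.11664125e-01,  9.93745834e-01, -5.79452089e-04, -7.57792223e-05]), 'wrist_force': array([-0.69222089,  0.15694076, -0.32587649]), 'wrist_torque': array([ 0.0011083 ,  0.01341836, -0.02027865]), 'grip_width': 0.998765810831946}
scene {'fx': 458.6025027596675, 'fy': 458.6025027596675, 'cx': 249.3255763644315, 'cy': 182.30458633852987, 'R': array([[ 0.55560978,  0.83144128, -0.0017822 ],
       [ 0.51721325, -0.34730392, -0.78222148],
       [-0.65099019,  0.43368813, -0.6229979 ]]), 't': array([-0.35069582, -0.1943934 ,  1.55597362])}
top {'fx': 434.77069494181916, 'fy': 434.77069494181916, 'cx': 261.21215222838964, 'cy': 190.47784685174332, 'R': array([[-0.00801487, -0.99994629,  0.00657179],
       [-0.99343543,  0.00721236, -0.11416663],
       [ 0.1141131 , -0.00744368, -0.99343988]]), 't': array([0.05970285, 0.5358679 , 1.20886924])}
{'fx': 336.8264041918, 'fy': 336.8264041918, 'cx': 257.7242070753466, 'cy': 190.9790355917029, 'T_tool_cam': array([[ 1.23423515e-03, -9.57399035e-01, -2.88765588e-01,
         8.08019264e-02],
       [ 9.99997776e-01,  1.67556680e-03, -1.28115556e-03,
         3.69828645e-04],
       [ 1.71042313e-03, -2.88763365e-01,  9.57398973e-01,
        -1.66414162e-01],
       [ 0.00000000e+00,  0.00000000e+00,  0.00000000e+00,
         1.00000000e+00]])}
```

View pics/scene1.png

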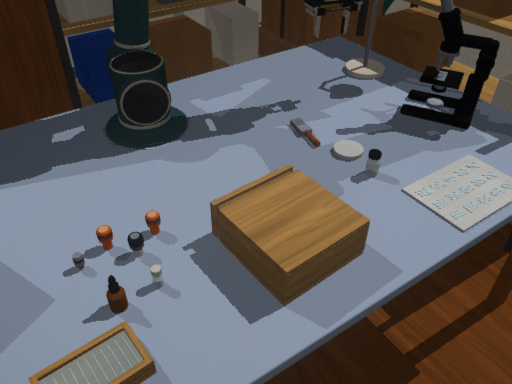

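View pics/top1.png

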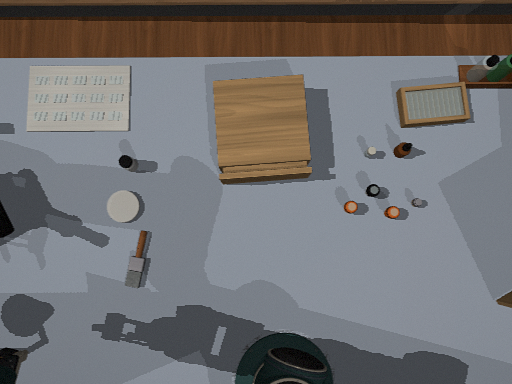

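Scene: cabinet in the middle; in the top view its drawer front runs from (220,180) to (310,175). The black eyepiece is at top (373,190) and scene (136,240). Orange look-alikes are at top (351,207) and (392,212), the objective at (418,202), and the vial at (372,152). Next I measure them.

```bash
python3 - <<'E'
from h import *
t=cv2.imread('pics/top1.png');s=cv2.imread('pics/scene1.png')
def dark(im,x0,x1,y0,y1,th):
    m=(im[y0:y1,x0:x1].max(2)<th).astype(np.uint8)
    n,_,st,c=cv2.connectedComponentsWithStats(m)
    return [(st[i].tolist(),(c[i]+[x0,y0]).round(1)) for i in range(1,n) if st[i][4]>20]
print(dark(t,360,388,178,202,70));print(dark(s,120,150,225,260,70))
cv2.imwrite('pics/z1.png',np.hstack([cv2.resize(t[60:190,205:320],None,fx=3.4,fy=3.4,interpolation=cv2.INTER_CUBIC),cv2.resize(t[135:265-5,340:430],None,fx=3.536,fy=3.536)[:442]]))
for n,u,v,z in [('top',373,190,.06),('scene',136,236,.06),('top',220,180.5,.108),('top',310,176,.108),('top',350,206.5,.06),('top',392,212,.06),('top',418,202,.043),('top',372,151,.055)]: print(n,u,v,ray(n,u,v,z).round(4))
E
```

```text
[([6, 6, 14, 13, 95], array([372. , 190.6]))]
[([8, 8, 16, 18, 186], array([135.9, 242.5]))]
top 373 190 [ 0.532  -0.2558  0.06  ]
scene 136 236 [ 0.5372 -0.252   0.06  ]
top 220 180.5 [0.5551 0.1663 0.108 ]
top 310 176 [ 0.5656 -0.075   0.108 ]
top 350 206.5 [ 0.4864 -0.1901  0.06  ]
top 392 212 [ 0.4702 -0.3062  0.06  ]
top 418 202 [ 0.499  -0.3861  0.043 ]
top 372 151 [ 0.6436 -0.2584  0.055 ]
```

View pics/z1.png

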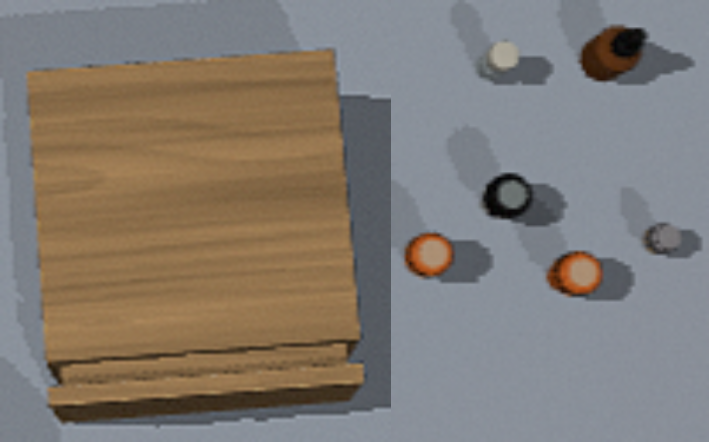

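```bash
python3 - <<'E'
from h import *
t=cv2.imread('pics/top1.png')
f=lambda x,y,z:ray('top',205+x/3.4,60+y/3.4,z)
A=f(50,403,.108);B=f(363,381,.108);C=f(28,72,.11);D=f(333,50,.11);E=f(48,361,.11);F=f(357,340,.11)
print(A,B,C,D,E,F)
for p,q in((A,B),(C,D),(E,F)):
    d=(p-q);print(np.linalg.norm(d),np.degrees(np.arctan2(d[1],d[0]))-90)
for p,q in((E,C),(F,D),(A,C),(B,D)):
    d=(q-p);print(np.linalg.norm(d),np.degrees(np.arctan2(d[1],d[0])))
print((A+B)/2)
# eyepiece: circle fit in top view: head silhouette
for n in('top','scene'):
    im=cv2.imread(f'pics/{n}1.png'); c=robot.calibration(n); print(n,'cam',-np.array(c['R']).T@c['t'])
print(ray('top',340+508/3.536,135+195/3.536,.05),ray('top',340+512/3.536,135+193/3.536,.06))
print([proj('scene',np.array([.532,-.253,z])) for z in(.0,.028,.06)])
E
```

```text
[0.56041892 0.16708075 0.108     ] [ 0.57622266 -0.08000976  0.108     ] [0.82999666 0.18542233 0.11      ] [ 0.84709233 -0.06122646  0.11      ] [0.59359945 0.16857643 0.11      ] [ 0.60875129 -0.07570654  0.11      ]
0.247595386891435 3.659613582186239
0.24724053845416077 3.9649328593635147
0.24475241864282601 3.549268106194191
0.23699667294390356 4.076062410735838
0.23878049230418602 3.4766522446667283
0.2702083811028015 3.8923016792036593
0.27152751483983634 3.966792351216862
[0.56832079 0.0435355  0.108     ]
top cam [0.39488086 0.06483321 1.26172478]
scene cam [ 1.30831643 -0.45073789  0.81668459]
[ 0.53045834 -0.57050542  0.05      ] [ 0.53090572 -0.5685377   0.06      ]
[array([138.64208607, 252.61403243]), array([136.83730295, 244.46798613]), array([134.70213189, 234.830705  ])]
```

```bash
cat >> h.py <<'E'
def go(P,yaw):
    "shift (cm) in tool axes + turn (deg) to TCP P with tool x at world angle yaw (deg)"
    s=robot.read_state();R=Ro.from_quat(s['tool_rot']).as_matrix()
    d=R.T@(np.array(P)-s['tool_pos'])*100
    a=np.degrees(np.arctan2(R[1,0],R[0,0])); w=(yaw-a+180)%360-180
    print('t',round(s['t'],2),'pos',s['tool_pos'].round(4),'F',s['wrist_force'].round(2),'w',round(s['grip_width'],3),'yaw',a.round(2),'tilt',R[2,2].round(5),'-> shift',d.round(2),'turn',round(-w,2))
E
python3 -c "
from h import *
go([.508,.039,.20],183.8)"
```

```text
t 0.1 pos [0.1498 0.658  0.218 ] F [ 0.19 -0.3  -0.16] w 0.997 yaw 167.17 tilt -1.0 -> shift [-48.67 -52.4    1.85] turn -16.63
```

>>> send_rows(
  increments=[
    [[-48.7,-52.4,1.8,-16.6],[-48.7,-52.4,1.8,-16.6],[-48.7,-52.4,1.8,-16.6],[-48.7,-52.4,1.8,-16.6],[-48.7,-52.4,1.8,-16.6],[-48.7,-52.4,1.8,-16.6],[-48.7,-52.4,1.8,-16.6],[-48.7,-52.4,1.8,-16.6],[-48.7,-52.4,1.8,-16.6],[-48.7,-52.4,1.8,-16.6]],
  ],
  claw=255,
  newtons=20,
)

```text
t: 1.35
tool_pos: [0.4634, 0.1154, 0.2028]
tool_rot: [-0.033, 0.999, -0.0, 0.0]
wrist_force: [0.5, 0.5, 0.7]
grip_width: 0.016
```

```bash
python3 -c "
from h import *
go([.508,.039,.055],183.8)"
```

```text
t 1.35 pos [0.4634 0.1154 0.2028] F [0.52 0.55 0.68] w 0.016 yaw -176.23 tilt -1.0 -> shift [-3.95 -7.91 14.79] turn -0.03
```

>>> send_rows(
  increments=[
    [[-3.9,-7.9,7,0],[-3.9,-7.9,14.8,0],[-3.9,-7.9,14.8,0],[-3.9,-7.9,14.8,0],[-3.9,-7.9,14.8,0],[-3.9,-7.9,14.8,0]],
  ],
)

```text
t: 2.1
tool_pos: [0.5084, 0.0398, 0.0572]
tool_rot: [-0.033, 0.999, -0.0, 0.002]
wrist_force: [-0.4, 0.0, 0.4]
grip_width: 0.005
```

```bash
python3 - <<'E'
from h import *
go([.550,.042,.055],183.8)
s=robot.read_state();cv2.imwrite('pics/w2.png',robot.get_image('wrist'))
E
```

```text
t 2.1 pos [0.5084 0.0398 0.0572] F [-0.41  0.01  0.39] w 0.005 yaw -176.18 tilt -0.99999 -> shift [-4.16 -0.05  0.24] turn 0.02
```

View pics/w2.png

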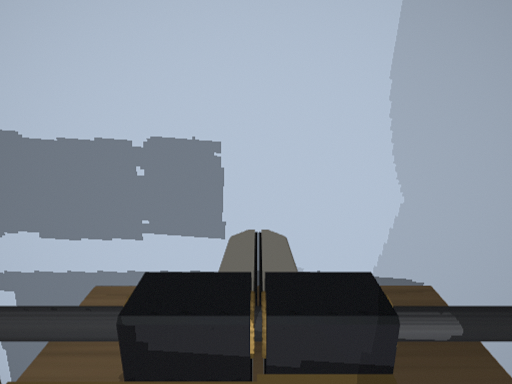

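The wrist view shows the closed fingers just in front of the oak front, at rows 270 to 380. I approach, then feel for contact.

>>> send_rows(
  increments=[
    [[-2,0,0.2,0],[-3.6,0,0.2,0],[-4.2,0,0.2,0],[-4.2,0,0.2,0],[-4.2,0,0.2,0]],
  ],
)

```text
t: 2.78
tool_pos: [0.5499, 0.0425, 0.055]
tool_rot: [-0.033, 0.999, -0.0, 0.001]
wrist_force: [0.7, 0.3, -1.1]
grip_width: 0.005
```

>>> send_rows(
  increments=[
    [[-0.1,0,0,0],[-0.2,0,0,0],[-0.3,0,0,0],[-0.3,0,0,0]],
  ],
)

```text
t: 3.28
tool_pos: [0.5529, 0.0427, 0.0551]
tool_rot: [-0.033, 0.999, -0.0, 0.001]
wrist_force: [-0.3, 0.6, -0.3]
grip_width: 0.005
```

>>> send_rows(
  increments=[
    [[-0.1,0,0,0],[-0.2,0,0,0],[-0.3,0,0,0],[-0.3,0,0,0]],
  ],
)

```text
t: 3.78
tool_pos: [0.556, 0.0429, 0.0551]
tool_rot: [-0.033, 0.999, -0.0, 0.001]
wrist_force: [-1.0, -0.3, 0.3]
grip_width: 0.007
```

>>> send_rows(
  increments=[
    [[-0.1,0,0,0],[-0.2,0,0,0],[-0.2,0,0,0]],
  ],
)

```text
t: 4.15
tool_pos: [0.5578, 0.043, 0.0551]
tool_rot: [-0.033, 0.999, -0.0, 0.001]
wrist_force: [-3.3, -0.6, 1.6]
grip_width: 0.006
```

>>> send_rows(
  increments=[
    [[-0.1,0,0,0],[-0.2,0,0,0],[-0.2,0,0,0]],
  ],
)

```text
t: 4.53
tool_pos: [0.5596, 0.0431, 0.055]
tool_rot: [-0.033, 0.999, -0.0, 0.001]
wrist_force: [-4.8, -0.1, 2.5]
grip_width: 0.003
```

>>> send_rows(
  increments=[
    [[-0.1,0,0,0],[-0.2,0,0,0],[-0.2,0,0,0]],
  ],
)

```text
t: 4.9
tool_pos: [0.5615, 0.0432, 0.0551]
tool_rot: [-0.033, 0.999, -0.0, 0.001]
wrist_force: [-4.9, -0.2, 2.6]
grip_width: 0.001
```

>>> send_rows(
  increments=[
    [[-0.04,0,0,0],[-0.07,0,0,0],[-0.07,0,0,0]],
  ],
)

```text
t: 5.28
tool_pos: [0.562, 0.0433, 0.0551]
tool_rot: [-0.033, 0.999, -0.0, 0.0]
wrist_force: [-5.6, 0.2, 3.1]
grip_width: 0.006
```

>>> send_rows(
  increments=[
    [[-0.04,0,0,0],[-0.08,0,0,0],[-0.08,0,0,0]],
  ],
)

```text
t: 5.65
tool_pos: [0.5626, 0.0434, 0.0551]
tool_rot: [-0.033, 0.999, -0.0, 0.0]
wrist_force: [-4.4, -0.4, 3.0]
grip_width: 0.004
```

>>> send_rows(
  increments=[
    [[-0.04,0,0,0],[-0.08,0,0,0],[-0.08,0,0,0]],
  ],
)

```text
t: 6.02
tool_pos: [0.5633, 0.0434, 0.0551]
tool_rot: [-0.033, 0.999, -0.0, 0.0]
wrist_force: [-4.4, -0.6, 3.1]
grip_width: 0.006
```

>>> send_rows(
  increments=[
    [[-0.04,0,0,0],[-0.08,0,0,0],[-0.08,0,0,0]],
  ],
)

```text
t: 6.4
tool_pos: [0.564, 0.0434, 0.0551]
tool_rot: [-0.033, 0.999, -0.0, -0.0]
wrist_force: [-5.3, 0.4, 3.1]
grip_width: 0.004
```

>>> send_rows(
  increments=[
    [[-0.04,0,0,0],[-0.08,0,0,0],[-0.08,0,0,0]],
  ],
)

```text
t: 6.78
tool_pos: [0.5646, 0.0435, 0.0551]
tool_rot: [-0.033, 0.999, -0.0, -0.0]
wrist_force: [-5.0, -0.1, 3.3]
grip_width: 0.006
```

>>> send_rows(
  increments=[
    [[-0.04,0,0,0],[-0.08,0,0,0],[-0.08,0,0,0]],
  ],
)

```text
t: 7.15
tool_pos: [0.5653, 0.0435, 0.0551]
tool_rot: [-0.033, 0.999, -0.0, -0.0]
wrist_force: [-4.8, 0.3, 3.1]
grip_width: 0.004
```

>>> send_rows(
  increments=[
    [[-0.04,0,0,0],[-0.08,0,0,0],[-0.08,0,0,0]],
  ],
)

```text
t: 7.52
tool_pos: [0.5659, 0.0436, 0.0551]
tool_rot: [-0.034, 0.999, -0.0, -0.001]
wrist_force: [-4.3, -0.3, 2.8]
grip_width: 0.007
```

>>> send_rows(
  increments=[
    [[-0.04,0,0,0],[-0.08,0,0,0],[-0.08,0,0,0]],
  ],
)

```text
t: 7.9
tool_pos: [0.5666, 0.0436, 0.0551]
tool_rot: [-0.034, 0.999, -0.001, -0.001]
wrist_force: [-4.0, -1.1, 3.7]
grip_width: 0.002
```

>>> send_rows(
  increments=[
    [[-0.04,0,0,0],[-0.08,0,0,0],[-0.08,0,0,0]],
  ],
)

```text
t: 8.28
tool_pos: [0.5672, 0.0437, 0.0551]
tool_rot: [-0.034, 0.999, -0.0, -0.001]
wrist_force: [-4.5, -0.5, 2.9]
grip_width: 0.003
```

>>> send_rows(
  increments=[
    [[-0.04,0,0,0],[-0.08,0,0,0],[-0.08,0,0,0]],
  ],
)

```text
t: 8.65
tool_pos: [0.5679, 0.0437, 0.0551]
tool_rot: [-0.034, 0.999, -0.001, -0.001]
wrist_force: [-6.0, -0.5, 3.7]
grip_width: 0.002
```

>>> send_rows(
  increments=[
    [[-0.03,0,0,0],[-0.06,0,0,0],[-0.06,0,0,0]],
  ],
)

```text
t: 9.02
tool_pos: [0.5683, 0.0437, 0.0551]
tool_rot: [-0.034, 0.999, -0.001, -0.001]
wrist_force: [-6.0, -0.6, 3.7]
grip_width: 0.002
```

>>> send_rows(
  increments=[
    [[-0.04,0,0,0],[-0.07,0,0,0],[-0.07,0,0,0]],
  ],
)

```text
t: 9.4
tool_pos: [0.5688, 0.0438, 0.0551]
tool_rot: [-0.034, 0.999, -0.001, -0.002]
wrist_force: [-6.4, 0.1, 3.6]
grip_width: 0.007
```

>>> send_rows(
  increments=[
    [[-0.03,0,0,0],[-0.06,0,0,0],[-0.06,0,0,0]],
  ],
)

```text
t: 9.78
tool_pos: [0.5691, 0.0438, 0.0551]
tool_rot: [-0.034, 0.999, -0.001, -0.002]
wrist_force: [-7.2, -0.6, 3.3]
grip_width: 0.005
```

>>> send_rows(
  increments=[
    [[-0.03,0,0,0],[-0.06,0,0,0],[-0.06,0,0,0]],
  ],
)

```text
t: 10.15
tool_pos: [0.5695, 0.0438, 0.0551]
tool_rot: [-0.034, 0.999, -0.001, -0.002]
wrist_force: [-7.2, -0.1, 4.5]
grip_width: 0.005
```

>>> send_rows(
  increments=[
    [[-0.04,0,0,0],[-0.07,0,0,0],[-0.07,0,0,0]],
  ],
)

```text
t: 10.52
tool_pos: [0.5698, 0.0438, 0.0551]
tool_rot: [-0.034, 0.999, -0.001, -0.003]
wrist_force: [-9.2, -0.4, 5.6]
grip_width: 0.005
```

>>> send_rows(
  increments=[
    [[-0.03,0,0,0],[-0.05,0,0,0],[-0.05,0,0,0]],
  ],
)

```text
t: 10.9
tool_pos: [0.5698, 0.0438, 0.0551]
tool_rot: [-0.034, 0.999, -0.001, -0.003]
wrist_force: [-9.8, -0.8, 4.9]
grip_width: 0.013
```

>>> send_rows(
  increments=[
    [[-0.03,0,0,0],[-0.04,0,0,0],[-0.04,0,0,0]],
  ],
)

```text
t: 11.28
tool_pos: [0.5697, 0.0438, 0.0551]
tool_rot: [-0.034, 0.999, -0.001, -0.004]
wrist_force: [-8.8, -0.9, 5.2]
grip_width: 0.002
```

>>> send_rows(
  increments=[
    [[-0.05,0,0,0],[-0.1,0,0,0],[-0.1,0,0,0]],
  ],
)

```text
t: 11.65
tool_pos: [0.5701, 0.0439, 0.0552]
tool_rot: [-0.034, 0.999, -0.001, -0.005]
wrist_force: [-11.5, -1.5, 6.1]
grip_width: 0.003
```

Stop felt (about 11 N). I retreat at about 100 mm/s.

>>> send_rows(
  increments=[
    [[1.2,0,0,0],[2.4,0,0,0],[3.6,0,0,0],[4.8,0,0,0],[6,0,0,0],[7.2,0,0,0],[8.4,0,0,0],[9.6,0,0,0],[10.8,0,0,0],[12,0,0,0]],
  ],
)

```text
t: 12.9
tool_pos: [0.4496, 0.0357, 0.0563]
tool_rot: [-0.034, 0.999, -0.001, -0.005]
wrist_force: [-0.2, -0.3, 0.4]
grip_width: 0.006
```

```bash
python3 - <<'E'
from h import *
go([.46,-.10,.22],183.8)
cv2.imwrite('pics/top3.png',robot.get_image('top'))
E
```

```text
t 12.9 pos [0.4496 0.0357 0.0563] F [-0.24 -0.27  0.39] w 0.006 yaw -176.14 tilt -0.99996 -> shift [  0.03 -13.63 -16.36] turn 0.06
```

>>> send_rows(
  increments=[
    [[0,0,-6,0],[0,0,-12,0],[0,-4,-16.4,0],[-2,-10,-16.4,0],[-4,-16,-16.4,0],[-6,-22,-16.4,0],[-6,-28.5,-16.4,0],[-6,-28.5,-16.4,0],[-6,-28.5,-16.4,0],[-6,-28.5,-16.4,0]],
  ],
  claw=85,
)

```text
t: 14.2
tool_pos: [0.5293, -0.2432, 0.2201]
tool_rot: [-0.034, 0.999, -0.001, -0.005]
wrist_force: [0.1, -0.0, -0.8]
grip_width: 0.669
```

```bash
python3 - <<'E'
from h import *
go([.532,-.2555,.03],183.8)
w=robot.get_image('wrist');cv2.imwrite('pics/w4.png',w);t=robot.get_image('top');cv2.imwrite('pics/top4.png',t)
cv2.imwrite('pics/v4.png',np.hstack([w[:,100:400],cv2.resize(t[130:250,190:330],None,fx=3.2,fy=3.2)]))
E
```

```text
t 14.2 pos [ 0.5293 -0.2432  0.2201] F [ 0.15 -0.05 -0.84] w 0.669 yaw -176.07 tilt -0.99995 -> shift [-0.36 -1.23 19.01] turn 0.13
```

View pics/v4.png

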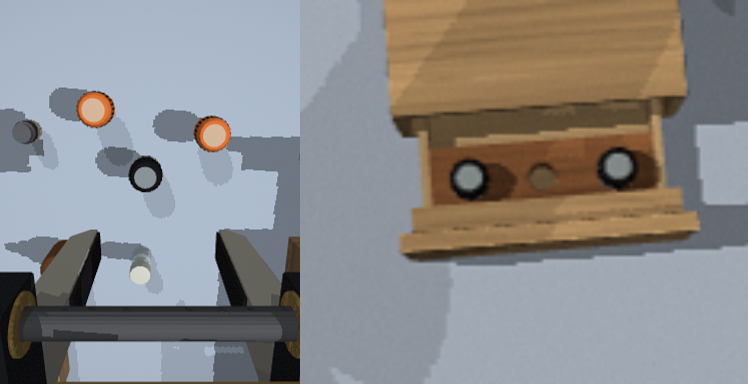

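The drawer is out and the middle hole is empty, at crop (542,177), which is top px (265.6,185.3). The eyepiece shows in the wrist view at about (245,176).

```bash
cat > m.py <<'E'
from h import *
s=robot.read_state();w=cv2.imread('pics/w4.png')
# dark ring of head
c=w[145:205,215:280];m=(c.max(2)<60).astype(np.uint8)
n,L,st,ce=cv2.connectedComponentsWithStats(m);i=1+st[1:,4].argmax();print(st[i])
k,_=cv2.findContours((L==i).astype(np.uint8),cv2.RETR_CCOMP,cv2.CHAIN_APPROX_NONE)
for q in k:
  if len(q)>20:
    e=cv2.fitEllipse(q);u,v=e[0][0]+215,e[0][1]+145;print(e,ray('wrist',u,v,.06,s).round(4),ray('wrist',u,v,.045,s).round(4))
# hole
print('hole',ray('top',265.6,185.3,.052).round(4))
t=cv2.imread('pics/top4.png')
f=lambda x,y:(190+(x-300)/3.2,130+y/3.2)
for p in((470,178),(618,166)):print(ray('top',*f(*p),.084).round(4))
A=ray('top',*f(404,236),.108);B=ray('top',*f(698,213),.108);print(A,B,(A+B)/2,np.degrees(np.arctan2((A-B)[1],(A-B)[0]))-90)
E
python3 m.py
```

```text
[ 14  11  33  36 506]
((30.192590713500977, 28.943466186523438), (32.195858001708984, 34.2886848449707), 2.9768741130828857) [ 0.5288 -0.256   0.06  ] [ 0.5323 -0.2564  0.045 ]
((29.927684783935547, 32.26317596435547), (23.47154426574707, 23.978830337524414), 99.29645538330078) [ 0.5322 -0.2561  0.06  ] [ 0.5359 -0.2564  0.045 ]
hole [0.5484 0.0433 0.052 ]
[0.5439 0.1053 0.084 ]
[ 0.5533 -0.0212  0.084 ]
[0.49261434 0.15945745 0.108     ] [ 0.51002872 -0.085573    0.108     ] [0.50132153 0.03694222 0.108     ] 4.065190089477369
```

>>> send_rows(
  increments=[
    [[-0.36,-1.28,4,0],[-0.36,-1.28,9,0],[-0.36,-1.28,13,0],[-0.36,-1.28,16,0],[-0.36,-1.28,18,0],[-0.36,-1.28,19,0],[-0.36,-1.28,19,0],[-0.36,-1.28,19,0]],
  ],
)

```text
t: 15.3
tool_pos: [0.5327, -0.2563, 0.0315]
tool_rot: [-0.034, 0.999, -0.001, -0.004]
wrist_force: [0.3, 0.0, -0.6]
grip_width: 0.666
```

```bash
python3 - <<'E'
from h import *
go([.532,-.256,.03],183.8)
E
```

```text
t 15.3 pos [ 0.5327 -0.2563  0.0315] F [ 0.29  0.01 -0.65] w 0.666 yaw -176.05 tilt -0.99997 -> shift [0.07 0.04 0.15] turn 0.15
```

>>> send_rows(
  increments=[
    [[0,0,0.1,0],[0,0,0.1,0],[0,0,0.1,0],[0,0,0.1,0],[0,0,0.1,0],[0,0,0.1,0]],
  ],
  claw=255,
  newtons=15,
)

```text
t: 16.05
tool_pos: [0.5327, -0.2563, 0.0305]
tool_rot: [-0.034, 0.999, -0.001, -0.004]
wrist_force: [-1.1, -0.3, 1.8]
grip_width: 0.359
```

>>> send_rows(
  increments=[
    [[0,0,-1,0],[0,0,-3,0],[0,0,-6,0],[0,0,-10,0],[0,0,-14,0],[0,0,-16,0],[0,0,-16,0],[0,0,-16,0]],
  ],
)

```text
t: 17.05
tool_pos: [0.5335, -0.2557, 0.1889]
tool_rot: [-0.034, 0.999, -0.001, -0.005]
wrist_force: [-0.1, -0.5, -1.1]
grip_width: 0.362
```

```bash
python3 - <<'E'
from h import *
go([.549,.0424,.15],183.8)
E
```

```text
t 17.05 pos [ 0.5335 -0.2557  0.1889] F [-0.14 -0.45 -1.14] w 0.362 yaw -176.05 tilt -0.99995 -> shift [-3.63 29.63  3.82] turn 0.15
```

>>> send_rows(
  increments=[
    [[-1,5,0,0],[-2,11,0,0],[-3,17,0.5,0],[-3.6,23,1.5,0],[-3.6,28,1.8,0],[-3.6,29.6,1.8,0],[-3.6,29.6,1.8,0],[-3.6,29.6,1.8,0],[-3.6,29.6,1.8,0],[-3.6,29.6,1.8,0]],
  ],
)

```text
t: 18.3
tool_pos: [0.549, 0.0413, 0.1702]
tool_rot: [-0.034, 0.999, -0.001, -0.005]
wrist_force: [-0.4, -1.1, -1.0]
grip_width: 0.36
```

```bash
python3 - <<'E'
from h import *
go([.549,.0424,.086],183.8)
w=robot.get_image('wrist');cv2.imwrite('pics/w5.png',w)
E
```

```text
t 18.3 pos [0.549  0.0413 0.1702] F [-0.39 -1.1  -0.97] w 0.36 yaw -176.11 tilt -0.99995 -> shift [-0.09  0.12  8.42] turn 0.09
```

View pics/w5.png

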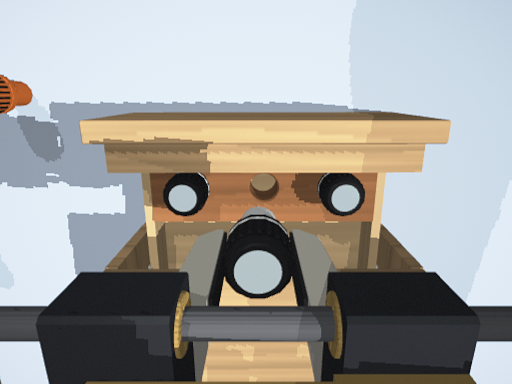

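The wrist view shows the eyepiece held upright, its lens at (257,270). The hole is at (264,185), with stored lens tops at (183,199) and (344,197).

```bash
python3 - <<'E'
from h import *
s=robot.read_state();w=cv2.imread('pics/w5.png')
def fit(m,x0,y0):
    n,L,st,ce=cv2.connectedComponentsWithStats(m.astype(np.uint8));i=1+st[1:,4].argmax()
    k,_=cv2.findContours((L==i).astype(np.uint8),0,cv2.CHAIN_APPROX_NONE);e=cv2.fitEllipse(max(k,key=len));return e[0][0]+x0,e[0][1]+y0,e[1]
P=[]
for nm,(x0,x1,y0,y1),z in(('L',(163,204,178,220),.084),('R',(325,366,178,220),.084),('held',(230,285,240,305),s['tool_pos'][2]+.03)):
    c=w[y0:y1,x0:x1];g=c.min(2)>130;u,v,a=fit(g,x0,y0);p=ray('wrist',u,v,z,s);P.append(p);print(nm,round(u,1),round(v,1),np.round(a,1),p.round(4))
print('mid',(P[0]+P[1])/2,np.linalg.norm(P[0]-P[1]))
c=w[168:203,243:286];hsv=cv2.cvtColor(c,cv2.COLOR_BGR2HSV);print(c[17,20],c[17,2],c[5,20])
print('hole',ray('wrist',263.5,186,.052,s))
print('tool',s['tool_pos'])
E
```

```text
L 182.1 197.9 [25.4 27.2] [ 0.5534 -0.0181  0.084 ]
R 345.0 197.8 [25.4 27.4] [0.5443 0.11   0.084 ]
held 257.4 271.8 [42.3 47.2] [0.5481 0.0416 0.2003]
mid [0.54885791 0.04597534 0.084     ] 0.12841901347412812
[ 95 127 149] [ 71 110 161] [ 89 121 150]
hole [0.54796171 0.04635982 0.052     ]
tool [0.54896569 0.04144662 0.17026572]
```

```bash
python3 - <<'E'
from h import *
go([.549,.0458,.098],183.8)
E
```

```text
t 18.35 pos [0.549  0.0414 0.1703] F [ 0.14 -0.37 -1.15] w 0.353 yaw -176.1 tilt -0.99996 -> shift [-0.1   0.44  7.23] turn 0.1
```

>>> send_rows(
  increments=[
    [[-0.1,0.44,1.5,0.1],[-0.1,0.44,4,0.1],[-0.1,0.44,6,0.1],[-0.1,0.44,7.2,0.1],[-0.1,0.44,7.2,0.1],[-0.1,0.44,7.2,0.1]],
  ],
)

```text
t: 19.1
tool_pos: [0.5494, 0.0458, 0.099]
tool_rot: [-0.033, 0.999, -0.001, -0.004]
wrist_force: [-0.4, 0.8, -1.1]
grip_width: 0.36
```

```bash
python3 - <<'E'
from h import *
s=robot.read_state();go([.549,.0458,.086],183.8)
w=robot.get_image('wrist');cv2.imwrite('pics/w6.png',w)
for z in(.052,):
  for k in('socket',):
    pass
# stored tops
def fit(m,x0,y0):
    n,L,st,ce=cv2.connectedComponentsWithStats(m.astype(np.uint8));i=1+st[1:,4].argmax()
    k,_=cv2.findContours((L==i).astype(np.uint8),0,cv2.CHAIN_APPROX_NONE);e=cv2.fitEllipse(max(k,key=len));return e[0][0]+x0,e[0][1]+y0,e[1]
g=(w.min(2)>130).astype(np.uint8);n,L,st,ce=cv2.connectedComponentsWithStats(g)
for i in range(1,n):
    if 400<st[i][4]<3500 and .75<st[i][2]/st[i][3]<1.3: print(st[i],ce[i].round(1),ray('wrist',*ce[i],.084,s).round(4))
E
```

```text
t 19.1 pos [0.5494 0.0458 0.099 ] F [-0.38  0.8  -1.13] w 0.36 yaw -176.2 tilt -0.99996 -> shift [0.03 0.01 1.3 ] turn -0.0
[ 130  216   37   35 1029] [148.  233.2] [ 0.5534 -0.0181  0.084 ]
[ 349  216   38   35 1038] [367.8 233. ] [0.5444 0.1101 0.084 ]
[ 234  251   48   43 1633] [257.4 271.8] [0.5742 0.0475 0.084 ]
[   0  341   48   43 1839] [ 21.1 363. ] [ 0.6526 -0.1044  0.084 ]
[ 471  341   41   43 1501] [493.8 363.1] [0.6308 0.2077 0.084 ]
```

View pics/w6.png

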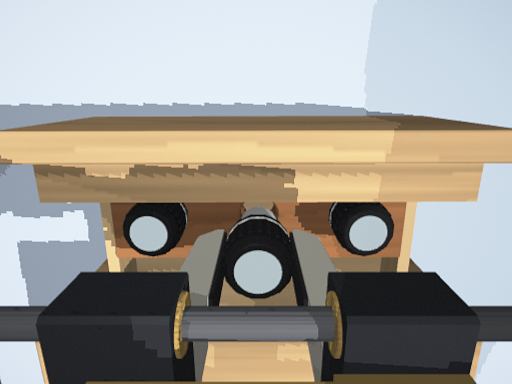

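```bash
python3 - <<'E'
from h import *
go([.5498,.0460,.084],183.8);go([.5498,.0460,.072],183.8)
E
```

```text
t 19.15 pos [0.5494 0.0458 0.0991] F [ 0.12 -0.13 -0.75] w 0.361 yaw -176.2 tilt -0.99997 -> shift [-0.05  0.02  1.51] turn -0.0
t 19.15 pos [0.5494 0.0458 0.0991] F [ 0.12 -0.13 -0.75] w 0.361 yaw -176.2 tilt -0.99997 -> shift [-0.06  0.02  2.71] turn -0.0
```

>>> send_rows(
  increments=[
    [[-0.04,0.02,0.6,0],[-0.05,0.02,1.2,0],[-0.05,0.02,1.6,0],[-0.05,0.02,1.9,0],[-0.05,0.02,1.9,0]],
  ],
)

```text
t: 19.77
tool_pos: [0.5496, 0.046, 0.0799]
tool_rot: [-0.033, 0.999, -0.001, -0.004]
wrist_force: [0.1, 0.8, -1.3]
grip_width: 0.361
```

>>> send_rows(
  increments=[
    [[0,0,0.1,0],[0,0,0.2,0],[0,0,0.3,0],[0,0,0.3,0]],
  ],
)

```text
t: 20.27
tool_pos: [0.5496, 0.046, 0.0768]
tool_rot: [-0.033, 0.999, -0.001, -0.004]
wrist_force: [-0.7, -0.4, -0.4]
grip_width: 0.358
```

>>> send_rows(
  increments=[
    [[0,0,0.3,0],[0,0,0.6,0],[0,0,0.9,0],[0,0,0.9,0]],
  ],
)

```text
t: 20.78
tool_pos: [0.5493, 0.0459, 0.0674]
tool_rot: [-0.033, 0.999, -0.001, -0.005]
wrist_force: [-0.4, 0.4, -1.7]
grip_width: 0.359
```

>>> send_rows(
  increments=[
    [[0,0,0.3,0],[0,0,0.6,0],[0,0,0.9,0],[0,0,0.9,0]],
  ],
)

```text
t: 21.28
tool_pos: [0.5491, 0.0459, 0.0581]
tool_rot: [-0.033, 0.999, -0.001, -0.005]
wrist_force: [-0.2, -0.3, -0.8]
grip_width: 0.357
```

>>> send_rows(
  increments=[
    [[0,0,0.1,0],[0,0,0.2,0],[0,0,0.3,0],[0,0,0.3,0]],
  ],
)

```text
t: 21.78
tool_pos: [0.549, 0.0459, 0.055]
tool_rot: [-0.033, 0.999, -0.001, -0.005]
wrist_force: [-0.4, -0.6, -0.6]
grip_width: 0.36
```

Sliding in freely; expected rest near 0.0545.

>>> send_rows(
  increments=[
    [[0,0,0.05,0],[0,0,0.1,0],[0,0,0.1,0]],
  ],
)

```text
t: 22.15
tool_pos: [0.5492, 0.046, 0.0545]
tool_rot: [-0.033, 0.999, -0.001, -0.005]
wrist_force: [-1.5, 0.7, 5.9]
grip_width: 0.363
```

>>> send_rows(
  increments=[
    [[0,0,-0.05,0],[0,0,-0.05,0],[0,0,-0.05,0],[0,0,-0.05,0],[0,0,-0.05,0]],
  ],
  claw=125,
)

```text
t: 22.78
tool_pos: [0.5492, 0.0459, 0.055]
tool_rot: [-0.033, 0.999, -0.001, -0.005]
wrist_force: [0.1, -0.5, 0.5]
grip_width: 0.512
```

>>> send_rows(
  increments=[
    [[0,0,-1,0],[0,0,-2.5,0],[0,0,-4.5,0],[0,0,-7,0],[0,0,-10,0],[0,0,-13,0],[0,0,-13,0],[0,0,-13,0]],
  ],
)

```text
t: 23.78
tool_pos: [0.5503, 0.0462, 0.1851]
tool_rot: [-0.033, 0.999, -0.001, -0.005]
wrist_force: [0.4, 0.3, -0.7]
grip_width: 0.512
```

```bash
python3 - <<'E'
from h import *
go([.42,.035,.2],183.8);go([.42,.035,.055],183.8)
w=robot.get_image('wrist');cv2.imwrite('pics/w7.png',w)
E
```

```text
t 23.77 pos [0.5503 0.0462 0.1851] F [ 0.35  0.34 -0.68] w 0.512 yaw -176.2 tilt -0.99996 -> shift [13.09 -0.25 -1.37] turn -0.0
t 23.77 pos [0.5503 0.0462 0.1851] F [ 0.35  0.34 -0.68] w 0.512 yaw -176.2 tilt -0.99996 -> shift [12.95 -0.24 13.13] turn -0.0
```

View pics/w7.png

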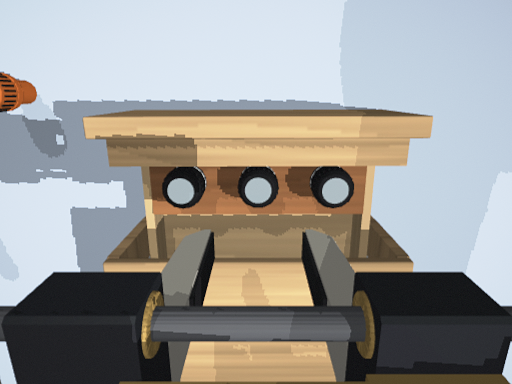

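All three eyepieces sit level in a row, at (182,190), (258,190) and (333,190). Now I press the drawer shut.

>>> send_rows(
  increments=[
    [[4,0,-1.4,0],[9,-0.2,-1.4,0],[10.5,-0.2,-1,0],[10.5,-0.2,4,0],[10.4,-0.2,9,0],[10.3,-0.2,13.1,0],[10.3,-0.2,13.1,0],[10.3,-0.2,13.1,0],[10.3,-0.2,13.1,0]],
  ],
  claw=255,
)

```text
t: 24.95
tool_pos: [0.4471, 0.0372, 0.0564]
tool_rot: [-0.033, 0.999, -0.001, -0.004]
wrist_force: [-0.2, -0.1, 0.7]
grip_width: 0.003
```

```bash
python3 - <<'E'
from h import *
go([.475,.0383,.055],183.8);go([.553,.0432,.055],183.8)
E
```

```text
t 24.95 pos [0.4471 0.0372 0.0564] F [-0.23 -0.09  0.71] w 0.003 yaw -176.2 tilt -0.99997 -> shift [-2.79 -0.07  0.12] turn -0.0
t 24.95 pos [0.4471 0.0372 0.0564] F [-0.23 -0.09  0.71] w 0.003 yaw -176.2 tilt -0.99997 -> shift [-10.6   -0.1    0.06] turn -0.0
```

>>> send_rows(
  increments=[
    [[-1,-0.05,0.1,0],[-2,-0.05,0.1,0],[-2.7,-0.05,0.1,0],[-3,-0.05,0.1,0],[-3.3,-0.05,0.1,0],[-3.7,-0.05,0.1,0],[-4.1,-0.05,0.1,0],[-4.5,-0.05,0.1,0],[-4.9,-0.05,0.1,0],[-5.3,-0.05,0.1,0]],
  ],
)

```text
t: 26.2
tool_pos: [0.5003, 0.0402, 0.055]
tool_rot: [-0.033, 0.999, -0.001, -0.004]
wrist_force: [-5.5, 0.6, 1.2]
grip_width: 0.002
```

>>> send_rows(
  increments=[
    [[-0.4,0,0,0],[-0.8,0,0,0],[-1.2,0,0,0],[-1.6,0,0,0],[-2,0,0,0],[-2.4,0,0,0],[-2.8,0,0,0],[-3.2,0,0,0],[-3.6,0,0,0],[-4,0,0,0]],
  ],
)

```text
t: 27.45
tool_pos: [0.5405, 0.043, 0.0549]
tool_rot: [-0.033, 0.999, -0.001, -0.004]
wrist_force: [-6.6, 1.3, 5.3]
grip_width: 0.008
```

>>> send_rows(
  increments=[
    [[-0.25,0,0,0],[-0.5,0,0,0],[-0.75,0,0,0],[-1,0,0,0],[-1.25,0,0,0],[-1.45,0,0,0],[-1.6,0,0,0],[-1.7,0,0,0],[-1.75,0,0,0],[-1.75,0,0,0]],
  ],
)

```text
t: 28.7
tool_pos: [0.5582, 0.0443, 0.0549]
tool_rot: [-0.033, 0.999, -0.001, -0.004]
wrist_force: [-4.7, 0.6, 2.7]
grip_width: 0.006
```

>>> send_rows(
  increments=[
    [[-0.05,0,0,0],[-0.1,0,0,0],[-0.1,0,0,0]],
  ],
)

```text
t: 29.08
tool_pos: [0.5593, 0.0444, 0.0549]
tool_rot: [-0.033, 0.999, -0.001, -0.004]
wrist_force: [-5.2, -0.4, 2.9]
grip_width: 0.005
```

>>> send_rows(
  increments=[
    [[-0.04,0,0,0],[-0.08,0,0,0],[-0.08,0,0,0]],
  ],
)

```text
t: 29.45
tool_pos: [0.5602, 0.0444, 0.0549]
tool_rot: [-0.033, 0.999, -0.001, -0.004]
wrist_force: [-5.3, -0.2, 3.1]
grip_width: 0.005
```

>>> send_rows(
  increments=[
    [[-0.04,0,0,0],[-0.08,0,0,0],[-0.08,0,0,0]],
  ],
)

```text
t: 29.82
tool_pos: [0.5611, 0.0445, 0.0549]
tool_rot: [-0.033, 0.999, -0.001, -0.004]
wrist_force: [-4.4, 1.3, 2.5]
grip_width: 0.005
```

>>> send_rows(
  increments=[
    [[-0.04,0,0,0],[-0.08,0,0,0],[-0.08,0,0,0]],
  ],
)

```text
t: 30.2
tool_pos: [0.5619, 0.0445, 0.0549]
tool_rot: [-0.033, 0.999, -0.001, -0.004]
wrist_force: [-5.4, -1.0, 3.0]
grip_width: 0.003
```

>>> send_rows(
  increments=[
    [[-0.04,0,0,0],[-0.08,0,0,0],[-0.08,0,0,0]],
  ],
)

```text
t: 30.58
tool_pos: [0.5628, 0.0446, 0.0549]
tool_rot: [-0.033, 0.999, -0.001, -0.004]
wrist_force: [-4.4, 0.1, 2.8]
grip_width: 0.008
```

>>> send_rows(
  increments=[
    [[-0.04,0,0,0],[-0.08,0,0,0],[-0.08,0,0,0]],
  ],
)

```text
t: 30.95
tool_pos: [0.5637, 0.0447, 0.0549]
tool_rot: [-0.033, 0.999, -0.001, -0.004]
wrist_force: [-4.4, 0.4, 1.5]
grip_width: 0.006
```

>>> send_rows(
  increments=[
    [[-0.04,0,0,0],[-0.08,0,0,0],[-0.08,0,0,0]],
  ],
)

```text
t: 31.32
tool_pos: [0.5646, 0.0447, 0.0549]
tool_rot: [-0.033, 0.999, -0.001, -0.004]
wrist_force: [-5.3, -1.0, 2.7]
grip_width: 0.012
```

>>> send_rows(
  increments=[
    [[-0.04,0,0,0],[-0.08,0,0,0],[-0.08,0,0,0]],
  ],
)

```text
t: 31.7
tool_pos: [0.5654, 0.0447, 0.0549]
tool_rot: [-0.033, 0.999, -0.001, -0.004]
wrist_force: [-6.1, 0.5, 2.2]
grip_width: 0.004
```

>>> send_rows(
  increments=[
    [[-0.04,0,0,0],[-0.07,0,0,0],[-0.07,0,0,0]],
  ],
)

```text
t: 32.08
tool_pos: [0.5662, 0.0448, 0.0549]
tool_rot: [-0.033, 0.999, -0.001, -0.004]
wrist_force: [-4.6, 0.6, 3.3]
grip_width: 0.004
```

>>> send_rows(
  increments=[
    [[-0.04,0,0,0],[-0.08,0,0,0],[-0.08,0,0,0]],
  ],
)

```text
t: 32.45
tool_pos: [0.5669, 0.0449, 0.0549]
tool_rot: [-0.033, 0.999, -0.001, -0.004]
wrist_force: [-7.3, -0.7, 2.5]
grip_width: 0.001
```

Rising; smaller steps.

>>> send_rows(
  increments=[
    [[-0.03,0,0,0],[-0.05,0,0,0],[-0.05,0,0,0]],
  ],
)

```text
t: 32.83
tool_pos: [0.5672, 0.0449, 0.0549]
tool_rot: [-0.033, 0.999, -0.001, -0.005]
wrist_force: [-8.8, -0.5, 4.8]
grip_width: 0.004
```

>>> send_rows(
  increments=[
    [[-0.04,0,0,0],[-0.07,0,0,0],[-0.07,0,0,0]],
  ],
)

```text
t: 33.2
tool_pos: [0.5676, 0.0449, 0.055]
tool_rot: [-0.033, 0.999, -0.001, -0.005]
wrist_force: [-10.6, -0.4, 4.9]
grip_width: 0.005
```

>>> send_rows(
  increments=[
    [[-0.04,0,0,0],[-0.08,0,0,0],[-0.08,0,0,0]],
  ],
)

```text
t: 33.58
tool_pos: [0.5679, 0.0449, 0.055]
tool_rot: [-0.033, 0.999, -0.001, -0.006]
wrist_force: [-12.1, -1.0, 6.6]
grip_width: 0.003
```

>>> send_rows(
  increments=[
    [[0.3,0,0,0],[0.7,0,0,0],[1.1,0,0,0],[2,0,0,0],[3,0,0,0],[4.5,0,0,0],[6.5,0,0,0],[9,0,0,0],[12,0,0,0],[12,0,0,0]],
  ],
)

```text
t: 34.83
tool_pos: [0.4466, 0.0369, 0.0566]
tool_rot: [-0.033, 0.999, -0.001, -0.006]
wrist_force: [-0.1, 0.3, 0.5]
grip_width: 0.004
```

>>> send_rows(
  increments=[
    [[0.5,0,-3,0],[0.5,0,-8,0],[0.5,0,-13,0],[0.5,0,-13,0],[0.5,0,-13,0],[0.5,0,-13,0],[0.5,0,-13,0],[0.5,0,-13,0]],
  ],
)

```text
t: 35.83
tool_pos: [0.443, 0.0368, 0.1862]
tool_rot: [-0.033, 0.999, -0.001, -0.006]
wrist_force: [0.1, -0.1, 0.1]
grip_width: 0.005
```

```bash
python3 - <<'E'
from h import *
go([.44,.037,.18],183.8)
t=robot.get_image('top');s=robot.get_image('scene');
cv2.imwrite('pics/v8.png',np.hstack([cv2.resize(t[60:250,190:440],(500,380)),s[120:350,60:380][:, :][:230]][:1]+[cv2.resize(s[120:350,60:360],(300,380)[:2])]))
E
```

```text
t 35.83 pos [0.443  0.0368 0.1862] F [ 0.07 -0.06  0.1 ] w 0.005 yaw -176.19 tilt -0.99992 -> shift [0.29 0.04 0.62] turn 0.01
```

View pics/v8.png

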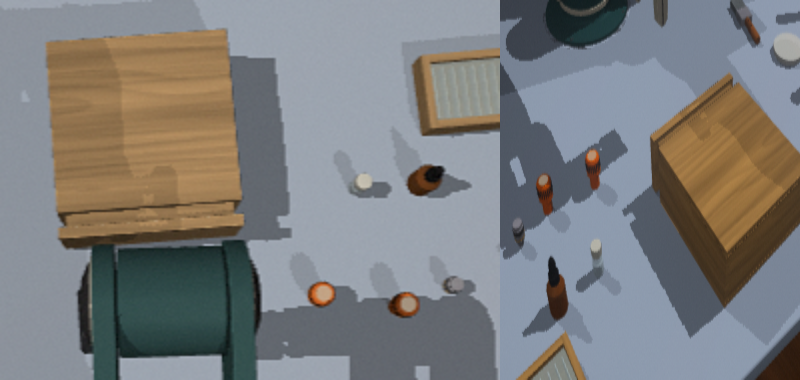

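The drawer is shut and has stayed closed for 2 s since release. The loose eyepiece is gone from the bench and the bystanders in view have not moved. I hand in.

```bash
python3 -c "
from station import robot
print(robot.finish_job(), robot.read_state()['t'])"
```

```text
the job is handed in; nothing more can be done
the job is handed in; nothing more can be done
```

The loose eyepiece is put away in the middle hole of the drawer and the drawer is shut. I handed the job in at about 36 s of the 72 s allowed; it reports no verdict.

- **Opening:** I pressed the drawer front until I felt the stop, about 12 mm past shut, at about 11.5 N. When I let go, the drawer sprang fully out.
- **Placing:** I took the black eyepiece by its head and lowered it into the empty middle hole. It slid in without side force, and its head came to rest on the block at the expected height, with about 6 N upward. The wrist view then showed all three eyepieces level in a row.
- **Shutting:** I pressed the drawer in until I felt the stop again, about 10 mm past shut. The last press read 12.1 N along the drawer, the upper end of the range, plus about 6.6 N vertical. That is about 13.8 N in total, under the 16 N limit.
- **Last checks:** About 2 s after release, the last picture showed the front still closed, with the arm clear. The orange look-alikes, objective, vial and dropper were where they had been. The petri dish, objective case and brush were mostly or wholly outside the last picture, but the arm only passed that side high up at the start.
- **Disagreement:** The top and wrist cameras differed by about 3 mm sideways on the hole's position. I went by the wrist view, and the free fit bore it out.

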